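# Turn the cake turntable to its mark and bolt it

### The job

Make the cake-decorating turntable ready for carrying: turn its wooden platter by the rim until the engraved line points at the fixed pointer, then push the lock bolt fully home into the notch in the rim and let go. Work gently: never press on any part of the turntable with more than about 20 newtons. Leave the jar and the cup where they are.

Things in the scene. Friction and masses are not known exactly. Their poses are not given: they have to be found in the camera images.
- turntable: Fixed grey base: round foot 170 mm across, 16 mm high, and an arm 40 mm wide, 12 mm high along its own -x to 190 mm from the axis, with the bolt guide (block 40 mm wide, 56 mm high, 107 to 137 mm from the axis). Origin on the work surface under the platter's axis, z up; pointer, guide and bolt lie on its own -x side.
- hub (a point): On the platter's vertical axis, given 50 mm above the work surface. Platter: smooth rigid wooden disc, 200 mm across, 20 mm thick, steel cap (28 mm across, 3 mm high) in the middle. Its flat top stands anywhere from 44 to 56 mm high (set by a clamped collar), and no given point shows it: feel for it. It turns about the axis and stays where left.
- mark (a point): Engraved dark line on the platter's top, 90 mm from the axis; given at 50 mm height whatever the real one. The line (34 mm long, 2 mm wide) runs radially to the rim's notch. It starts 0.5 to 1.5 rad anticlockwise of the pointer seen from above, so turn it clockwise; the platter stops 0.5 rad past the pointer. It faces the pointer when on the line from hub to pointer.
- platter: The turning part; origin as the base's; its own -x runs towards the mark (height as for the hub). Stiff to turn: 0.3 N m of friction, 3 to 4 N along the rim, so fingertips pressed on it with under about 5 N slip and 8 to 10 N drag it; pressing builds up several N within a millimetre.
- notch (a point): Mouth of the tapered notch in the platter's rim, in line with the engraved line, 100 mm from the axis, 39 mm high. 18 mm wide at the rim, 9 mm at its bottom, 17 mm deep.
- pointer (a point): Tip of the fixed flat dark arrow head on the bolt guide, just outside the rim, 103.5 mm from the axis on the base's own -x. The point is given at 50 mm height; the arrow itself is 20 mm long, 20 mm wide at its root, 52 to 58 mm high.
- lug (a point): Upright steel lug of the lock bolt, 8 mm thick along the sliding direction, 26 mm wide across it, 34 to 78 mm above the work surface. The point is in its middle plane, 64 mm high, 168 mm from the axis with the bolt open. The bolt slides level from lug towards hub (the base's own +x), 20 mm from open to home, with 1.5 N of friction, and stays where left.
- nose_tip (a point): Tip of the bolt's tapered nose (8 mm wide there), 39 mm high, 5 mm outside the rim when the bolt is open. It enters the notch only when that lies within about 4 mm of the pointer, and then centres the platter itself; else it butts against the rim after 5 mm. At home the bolt meets a hard stop.
- bolt (a joint): Travel of the lock bolt in m: 0 open, 0.020 fully home.
- jar: Bystander: spice jar, 57 mm across, 89 mm high, origin at the centre of its underside.
- cup: Bystander: white ribbed cup, 78 mm across, 70 mm high, origin at the centre of its underside.

How it is judged:
By the outcome, as a careful person would: the job done as asked, in the order asked, and still so for the second after the job is handed in, with the robot touching nothing.
It also fails if it takes over 61 s, if anything falls off the work surface, if the arm or the gripper's body presses on something with over 40 N, if the wrist force passes 120 N, or if a joint passes its speed limit or range.

### The arm

A 6-joint arm with a two-finger parallel gripper is mounted at the origin on a cart in front of the work surface, level with it; the furniture and walls round the work are solid. World frame = base frame: x ahead of the robot, y to its left, z up, the work surface at z = 0. Lengths are in m, angles in degrees, forces in N, time in s.
With the tool pointing down it reaches from about 0.3 to 0.85 m from the base axis. Payload 4.2 kg.
Tool frame: the origin (TCP) lies between the finger pads; the fingertips stand robot.finger_overhang ahead of it and the grasp point (between the pads) lies 11 mm behind it (robot.finger_overhang is the distance from the TCP to the fingertips, in m); z points along the fingers, y is the line along which they close (so a half turn about z gives the same grasp; the last joint's range is limited). The gripper opens to 91 mm and grips with 3 to 60 N. Pads are 32 mm wide; open, the fingers measure 118 mm over their backs; the gripper's body (76 mm by 178 mm) begins 60 mm behind the grasp point.
Start: joints at [-1.146, 18.312, 89.639, -0, 72.044, -1.146], TCP at [0.575, 0, 0.222] pointing down, gripper open.
Joint ranges: [-177.97, 177.97], [-48.28, 115.42], [12.27, 149.76], [-77.06, 257.06], [2.81, 150.46], [-146.56, 146.56]. Speed limits (degrees/s): [147.25, 147.25, 180, 180, 180, 180].

### API

Orientations are given as a 3x3 rotation matrix whose columns are the frame's x, y, z axes.
In Python, from cell import robot, eyes gives the robot as it stands.
- The arm moves only by the tool apply_moves, never from a script. Its argument "increments" is a list of rows, each a list of 6 numbers: the shift along the world's x, y, z as a fraction of full scale, then the turn, a rotation vector about the world's x, y, z as a fraction of full scale. In form: [[tx, ty, tz, wx, wy, wz], ...]. A call has 1 to 12 rows; each row is the pose to reach, as a shift and turn from the pose commanded when the call began; what a row does not reach only later rows make up. Full scale, the value 1, is 300 mm for a shift and 90 degrees for a turn. A row lasts 1/10 s, in which the tool goes at most 50 mm and 8.59 degrees, less where a joint would pass 70% of its speed; a pose out of reach is approached as far as the arm can. A call with a number of a shift or a turn outside -1 to 1 is refused whole. A call with a gripper value outside its range is refused whole. "claw" is the opening, from -1 (shut) to 1 (fully open), so that 0 is half open, set as the call begins (left out, the last holds). The fingers move at their own pace and stop on an object; "newtons" is the grip in N (left out, the last holds). Time passes only in rows, so rows that repeat a pose let the fingers close. It gives the time, the measured TCP pose, the force, the opening and the grip force at its end, in the units of the state.
- robot.sense(): the state, without advancing time (a new reading comes with each control period).
- eyes.camera(name): name is "scene" or "side" or "wrist"; returns a dict with "img" (400x640x3 uint8, blue, green, red), "fx", "fy", "cx", "cy" (pixels), "R" (3x3) and "t" (3): a world point X has camera coordinates R X + t. Camera axes: x right, y down, z forward; pixel columns grow to the right and rows downward; lengths in m; the calibration is good to about 2 mm. A picture is of the moment at which its call begins. There is no depth.
- robot.hand_in(): hands the job in; it is judged then, once.
The state is a dict: "time": time; "joints": joint angles; "joint_velocities": joint speeds; "joint_efforts": joint torques, N m; "eef_pos": TCP position; "tcp_rot": TCP orientation; "contact_force": force on the tool from outside, world axes, zero at the start; "moment": the same for the moment, N m; "opening": finger opening in m; "grasp_force": force on a finger pad.
Only numpy, scipy, OpenCV 4.12 (cv2) and the standard library are available. Lean on these libraries where they do the work, as an engineer would, in place of code of your own. Each camera call takes 0.05 s, during which the arm holds its last target. There are 200 camera calls.

## Working session

There is one attempt and no reset: what is moved stays moved. The work goes in short steps, Python scripts to look and compute and a tool call to move; the robot and the scene stay as the last step left them, time stands still between calls to the robot, and variables do not carry over. Pictures are saved under pics/ and viewed, at most 10 in all, crops included, and the job is handed in when it is done.

Besides the shell and the picture viewer there is one more tool, called as name(argument=value, ...) on one line, values as JSON. apply_moves: Moves the arm, as the interface text tells. Shift numbers are shares of 300 mm and turn numbers shares of 90 degrees, none past 1 either way. Its arguments: {"type":"object","properties":{"increments":{"type":"array"},"claw":{"type":"number"},"newtons":{"type":"number"}},"required":["increments"]}

```bash
mkdir -p pics; ls; python3 - <<'E'
from cell import robot, eyes
import cv2
for n in ("scene","side","wrist"):
    c=eyes.camera(n); cv2.imwrite(f"pics/{n}0.png",c["img"]); print(n,c["fx"],c["cx"],c["cy"],c["R"],c["t"])
s=robot.sense(); print(s); print(robot.finger_overhang)
E
```

```text
pics
scene 488.1440688849594 319.4277428047478 207.0361258764248 [[ 0.45148507 -0.89203751 -0.02074402]
 [-0.5932155  -0.28271427 -0.7537692 ]
 [ 0.66652577  0.35262122 -0.65681175]] [-0.45769428  0.36082199  0.85114935]
side 402.41058150742316 318.5207857730182 193.46503963464275 [[-9.91562175e-01 -1.29630540e-01 -6.12695657e-04]
 [-8.00163540e-02  6.15761202e-01 -7.83859379e-01]
 [ 1.01989389e-01 -7.77196285e-01 -6.20938080e-01]] [0.54651525 0.22043314 0.75747186]
wrist 324.45936460422917 319.5131340624157 199.4804476656385 [[ 0.99999746  0.00146018 -0.00171811]
 [ 0.00189733 -0.95663322  0.29128899]
 [-0.00121827 -0.29129151 -0.95663356]] [-0.57356089 -0.03377036  0.39256735]
{'time': 0.15, 'joints': array([-1.14619220e+00,  1.83414945e+01,  8.96891439e+01,  1.16393639e-03,
        7.20441073e+01, -1.14647223e+00]), 'joint_velocities': array([-0.08047221, -0.0610255 , -0.11939141, -0.08462414,  0.03710331,
        0.08052847]), 'joint_efforts': array([-5.72294630e-04, -4.12774551e+01, -2.32154489e+01,  7.26667210e-02,
        4.33494255e-02, -9.00343002e-05]), 'eef_pos': array([5.74636920e-01, 1.15885512e-05, 2.21338957e-01]), 'tcp_rot': array([[ 1.41735735e-06,  9.99999150e-01, -1.30390948e-03],
       [ 9.99999999e-01, -1.35813895e-06,  4.54169179e-05],
       [ 4.54151084e-05, -1.30390955e-03, -9.99999149e-01]]), 'contact_force': array([-0.33752846, -0.16494731, -0.92506889]), 'moment': array([ 0.00793357, -0.02417047, -0.00870463]), 'grasp_force': 0.0, 'opening': 0.09136877259336378}
0.008
```

View pics/scene0.png

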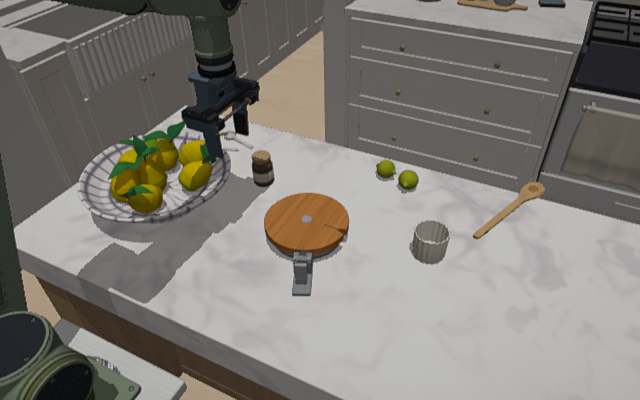

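View pics/side0.png

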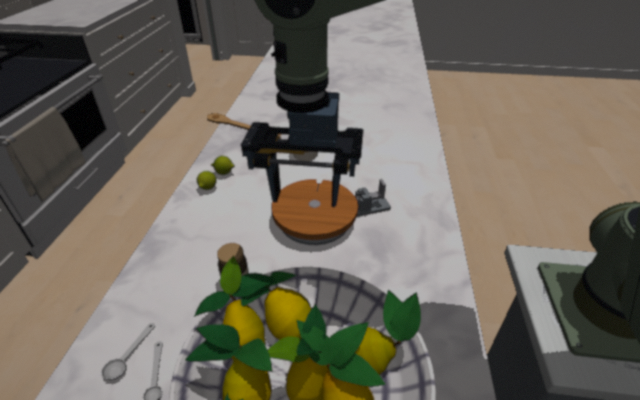

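View pics/wrist0.png

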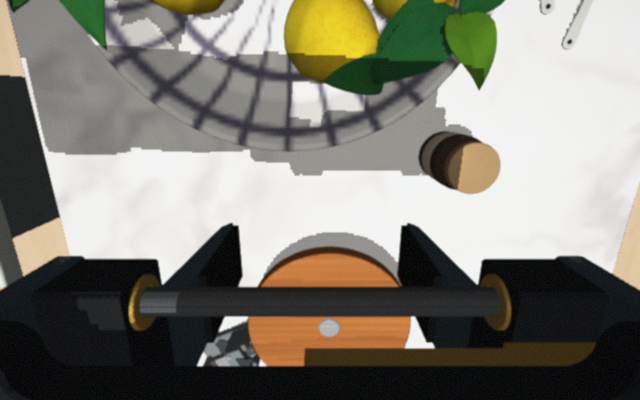

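The scene view shows the platter centre cap near (307,219), the mark near (335,228), the lug near (302,262), the jar at (262,168) and the cup at (431,242). I'll measure these next.

```bash
cat > h.py <<'E'
import numpy as np, cv2
def ray(c,u,v):
    d=c["R"].T@np.array([(u-c["cx"])/c["fx"],(v-c["cy"])/c["fy"],1.]); return -c["R"].T@c["t"],d
def onz(c,u,v,z):
    o,d=ray(c,u,v); return o+d*(z-o[2])/d[2]
def proj(c,X):
    p=c["R"]@np.array(X)+c["t"]; return np.array([c["cx"]+c["fx"]*p[0]/p[2],c["cy"]+c["fy"]*p[1]/p[2]])
def tri(c1,p1,c2,p2):
    (a,d),(b,e)=ray(c1,*p1),ray(c2,*p2)
    s=np.linalg.lstsq(np.c_[d,-e],b-a,rcond=None)[0]; P,Q=a+s[0]*d,b+s[1]*e
    return (P+Q)/2,np.linalg.norm(P-Q)
def wood(img):
    h=cv2.cvtColor(img,cv2.COLOR_BGR2HSV); m=cv2.inRange(h,(5,120,60),(18,255,255))
    n,l,st,ce=cv2.connectedComponentsWithStats(m); 
    return l,st,ce
E
python3 - <<'E'
from cell import robot, eyes
from h import *
S=eyes.camera("scene"); D=eyes.camera("side")
ce={}
for n,c,(x0,y0,x1,y1) in (("s",S,(295,210,319,228)),("d",D,(304,196,324,212))):
    h=cv2.cvtColor(c["img"],cv2.COLOR_BGR2HSV)[y0:y1,x0:x1]
    m=h[...,1]<90; ys,xs=np.nonzero(m); ce[n]=(xs.mean()+x0,ys.mean()+y0); print(n,ce[n],m.sum())
print(tri(S,ce["s"],D,ce["d"]), onz(S,*ce["s"],.053), onz(D,*ce["d"],.053))
a=cv2.resize(S["img"][180:310,250:370],None,fx=5,fy=5,interpolation=cv2.INTER_CUBIC)[:600]
cv2.imwrite("pics/sc.png",a[:, :])
b=cv2.resize(D["img"][170:250,265:395],None,fx=6,fy=6,interpolation=cv2.INTER_CUBIC)
cv2.imwrite("pics/dc.png",b)
E
```

```text
s (np.float64(305.958904109589), np.float64(218.54794520547946)) 73
d (np.float64(314.1), np.float64(203.31428571428572)) 70
(array([ 0.58557722, -0.18211732,  0.04984252]), np.float64(0.00097893300436034)) [ 0.58320601 -0.18387566  0.053     ] [ 0.58460827 -0.17788258  0.053     ]
```

View pics/sc.png

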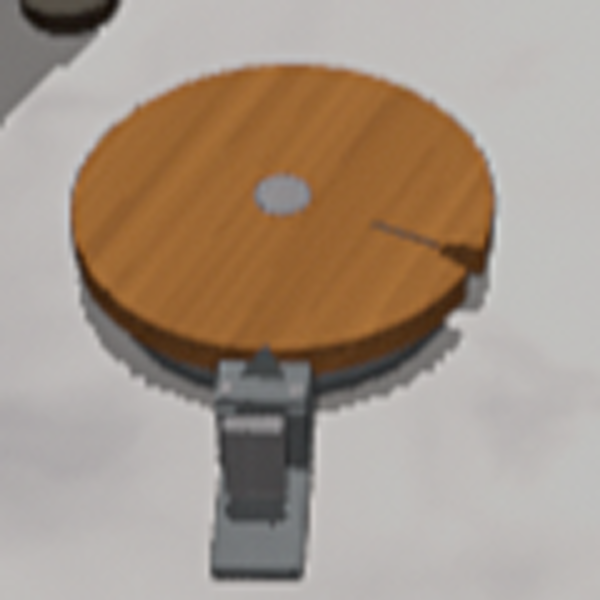

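View pics/dc.png

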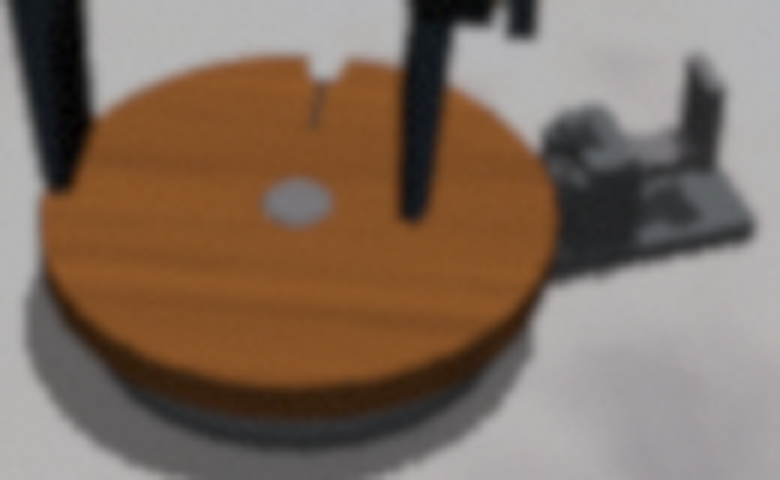

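The crops show the cap at (306.4,218.8), pointer tip at (302.8,249.4) and mark line from (324.6,224.6) to (338,229) in scene pixels. The side view shows the notch at (319,181) and the lug top at (382,180).

```bash
python3 - <<'E'
from cell import robot, eyes
from h import *
S=eyes.camera("scene"); D=eyes.camera("side")
P=lambda u,v:(250+u/5-.4,180+v/5-.4); Q=lambda u,v:(265+u/6-.4,170+v/6-.4)
hub=onz(S,*P(282,194),.053); hubd=onz(D,*Q(298,203),.053); print("hub",hub,hubd,tri(S,P(282,194),D,Q(298,203)))
pt=onz(S,*P(264,345),.057); print("ptr",pt)
lug=onz(S,*P(254,421),.078);lugd=onz(D,*Q(703,62),.078); print("lug top",lug,lugd,tri(S,P(254,421),D,Q(703,62)))
m1=onz(S,*P(373,223),.050);m2=onz(S,*P(440,245),.050)
ae=onz(S,*P(258,571),.012); print("armend",ae)
nd=onz(D,*Q(325,68),.05); md=onz(D,*Q(316,128),.05)
for n,a,h in (("ptr",pt,hub),("lug",lug,hub),("lugd",lugd,hubd),("arm",ae,hub),("m1",m1,hub),("m2",m2,hub),("nd",nd,hubd),("md",md,hubd)):
    d=a-h; print(n,np.linalg.norm(d[:2])*1e3,np.degrees(np.arctan2(d[1],d[0])))
# rim ellipse centre check
for n,c in(("S",S),("D",D)):
    l,st,ce=wood(c["img"]); k=1+np.argmax(st[1:,4]*(abs(ce[1:,1]-215)<25)*(abs(ce[1:,0]-310)<30)); print(n,st[k],ce[k])
s=S["img"]
print("jar",onz(S,262,183,0),"cup",onz(S,431,257,0), onz(S,431,230,.07),"jar top",onz(S,262,156,.089))
E
```

```text
hub [ 0.58369999 -0.18372142  0.053     ] [ 0.58417066 -0.17750972  0.053     ] (array([ 0.5854601 , -0.18200402,  0.04995203]), np.float64(0.0017732942379573042))
ptr [ 0.49052491 -0.22463853  0.057     ]
lug top [ 0.43321918 -0.25194824  0.078     ] [ 0.43363964 -0.25426868  0.078     ] (array([ 0.43324595, -0.2524628 ,  0.07887103]), np.float64(0.0012171718779061943))
armend [ 0.41104401 -0.26243264  0.012     ]
ptr 101.76347300596987 -156.29169833542363
lug 165.22521472911552 -155.61083493052928
lugd 168.97197268933607 -152.98200218018494
arm 189.7512651220324 -155.4924848409921
m1 45.8536379692877 -85.67355181711098
m2 80.00903657969481 -87.48757133739966
nd 91.05080312526285 -89.0814471973167
md 50.77894557069788 -90.18352472700697
S [ 264  193   85   62 3984] [306.08559237 223.25150602]
D [ 272  180   87   56 3550] [313.86901408 208.26957746]
jar [0.70866014 0.0211124  0.        ] cup [ 6.41866646e-01 -4.73176737e-01 -1.11022302e-16] [ 0.65320465 -0.46037826  0.07      ] jar top [0.71300525 0.01356338 0.089     ]
```

apply_moves(increments=[[0.248, -0.458, -0.1, 0, 0, 0], [0.248, -0.458, -0.2, 0, 0, 0], [0.248, -0.458, -0.3, 0, 0, 0], [0.248, -0.458, -0.4, 0, 0, 0], [0.248, -0.458, -0.463, 0, 0, 0], [0.248, -0.458, -0.463, 0, 0, 0], [0.248, -0.458, -0.463, 0, 0, 0], [0.248, -0.458, -0.463, 0, 0, 0], [0.248, -0.458, -0.463, 0, 0, 0], [0.248, -0.458, -0.463, 0, 0, 0]], claw=-1, newtons=20)

```text
time: 1.35
eef_pos: [0.6502, -0.1371, 0.085]
tcp_rot: [[-0.001, 1.0, 0.003], [1.0, 0.001, -0.001], [-0.001, 0.003, -1.0]]
contact_force: [0.0, 0.2, -0.6]
opening: 0.0142
grasp_force: 0.0
```

apply_moves(increments=[[0, 0, -0.02, 0, 0, 0], [0, 0, -0.04, 0, 0, 0], [0, 0, -0.05, 0, 0, 0], [0, 0, -0.05, 0, 0, 0], [0, 0, -0.05, 0, 0, 0], [0, 0, -0.05, 0, 0, 0]])

```text
time: 1.95
eef_pos: [0.6495, -0.1375, 0.0682]
tcp_rot: [[0.0, 1.0, 0.0], [1.0, -0.0, -0.0], [-0.0, 0.0, -1.0]]
contact_force: [-0.5, 0.2, 0.4]
opening: 0.0004
grasp_force: 0.0
```

Now I'll feel for the top in steps of about 1 mm.

apply_moves(increments=[[0, 0, -0.005, 0, 0, 0], [0, 0, -0.01, 0, 0, 0], [0, 0, -0.01, 0, 0, 0], [0, 0, -0.01, 0, 0, 0]])

```text
time: 2.35
eef_pos: [0.6494, -0.1374, 0.065]
tcp_rot: [[0.0, 1.0, -0.0], [1.0, -0.0, 0.0], [0.0, -0.0, -1.0]]
contact_force: [-0.6, -0.2, -0.9]
opening: 0.0006
grasp_force: 0.0
```

apply_moves(increments=[[0, 0, -0.0035, 0, 0, 0], [0, 0, -0.007, 0, 0, 0], [0, 0, -0.007, 0, 0, 0]])

```text
time: 2.65
eef_pos: [0.6493, -0.1374, 0.0628]
tcp_rot: [[0.0, 1.0, -0.0], [1.0, -0.0, 0.0], [0.0, -0.0, -1.0]]
contact_force: [-0.1, -1.7, 1.0]
opening: 0.0006
grasp_force: 0.0
```

apply_moves(increments=[[0, 0, -0.003, 0, 0, 0], [0, 0, -0.005, 0, 0, 0], [0, 0, -0.005, 0, 0, 0]])

```text
time: 2.95
eef_pos: [0.6493, -0.1374, 0.0613]
tcp_rot: [[0.0, 1.0, -0.0], [1.0, -0.0, 0.0], [0.0, -0.0, -1.0]]
contact_force: [-0.8, 0.7, 0.3]
opening: 0.0002
grasp_force: 0.0
```

apply_moves(increments=[[0, 0, -0.003, 0, 0, 0], [0, 0, -0.005, 0, 0, 0], [0, 0, -0.005, 0, 0, 0]])

```text
time: 3.25
eef_pos: [0.6493, -0.1374, 0.0598]
tcp_rot: [[0.0, 1.0, -0.0], [1.0, -0.0, 0.0], [0.0, -0.0, -1.0]]
contact_force: [0.6, -0.6, -0.3]
opening: 0.0005
grasp_force: 0.0
```

apply_moves(increments=[[0, 0, -0.003, 0, 0, 0], [0, 0, -0.003, 0, 0, 0], [0, 0, -0.003, 0, 0, 0]])

```text
time: 3.55
eef_pos: [0.6494, -0.1374, 0.0591]
tcp_rot: [[0.0, 1.0, 0.0], [1.0, -0.0, 0.0], [0.0, 0.0, -1.0]]
contact_force: [0.7, 0.2, -0.0]
opening: 0.0006
grasp_force: 0.0
```

apply_moves(increments=[[0, 0, -0.003, 0, 0, 0], [0, 0, -0.003, 0, 0, 0], [0, 0, -0.003, 0, 0, 0]])

```text
time: 3.85
eef_pos: [0.6496, -0.1374, 0.0584]
tcp_rot: [[0.0, 1.0, 0.001], [1.0, -0.0, -0.0], [-0.0, 0.001, -1.0]]
contact_force: [-0.5, 0.1, 0.3]
opening: 0.0003
grasp_force: 0.6
```

apply_moves(increments=[[0, 0, -0.002, 0, 0, 0], [0, 0, -0.002, 0, 0, 0], [0, 0, -0.002, 0, 0, 0]])

```text
time: 4.15
eef_pos: [0.6498, -0.1374, 0.0581]
tcp_rot: [[0.0, 1.0, 0.001], [1.0, -0.0, -0.0], [-0.0, 0.001, -1.0]]
contact_force: [0.7, 0.7, 4.4]
opening: 0.0004
grasp_force: 2.0
```

apply_moves(increments=[[0, 0, -0.002, 0, 0, 0], [0, 0, -0.002, 0, 0, 0], [0, 0, -0.002, 0, 0, 0]])

```text
time: 4.45
eef_pos: [0.65, -0.1374, 0.0578]
tcp_rot: [[0.0, 1.0, 0.002], [1.0, -0.0, -0.0], [-0.0, 0.002, -1.0]]
contact_force: [-0.0, 0.9, 5.5]
opening: 0.0006
grasp_force: 3.1
```

apply_moves(increments=[[0, 0, -0.002, 0, 0, 0], [0, 0, -0.002, 0, 0, 0], [0, 0, -0.002, 0, 0, 0]])

```text
time: 4.75
eef_pos: [0.6501, -0.1373, 0.0576]
tcp_rot: [[0.0, 1.0, 0.002], [1.0, -0.0, -0.0], [-0.0, 0.002, -1.0]]
contact_force: [0.2, 1.6, 8.3]
opening: 0.0002
grasp_force: 3.9
```

```bash
python3 - <<'E'
import numpy as np
for a0 in (35,1.4):
  p=lambda a:.078*np.array([np.cos(np.radians(a)),np.sin(np.radians(a))])
  print([[*[float(v) for v in np.round((p(a0-2.8*k)-p(a0))/.3,4)],-.0015,0,0,float(round(-2.8*k/90,4))] for k in range(1,13)])
E
```

```text
[[0.007, -0.0106, -0.0015, 0, 0, -0.0311], [0.0135, -0.0215, -0.0015, 0, 0, -0.0622], [0.0195, -0.0327, -0.0015, 0, 0, -0.0933], [0.0249, -0.0442, -0.0015, 0, 0, -0.1244], [0.0298, -0.056, -0.0015, 0, 0, -0.1556], [0.034, -0.0679, -0.0015, 0, 0, -0.1867], [0.0377, -0.0801, -0.0015, 0, 0, -0.2178], [0.0408, -0.0924, -0.0015, 0, 0, -0.2489], [0.0432, -0.1049, -0.0015, 0, 0, -0.28], [0.0451, -0.1174, -0.0015, 0, 0, -0.3111], [0.0463, -0.1301, -0.0015, 0, 0, -0.3422], [0.0469, -0.1428, -0.0015, 0, 0, -0.3733]]
[[0.0, -0.0127, -0.0015, 0, 0, -0.0311], [-0.0006, -0.0254, -0.0015, 0, 0, -0.0622], [-0.0019, -0.038, -0.0015, 0, 0, -0.0933], [-0.0037, -0.0506, -0.0015, 0, 0, -0.1244], [-0.0062, -0.0631, -0.0015, 0, 0, -0.1556], [-0.0093, -0.0754, -0.0015, 0, 0, -0.1867], [-0.0129, -0.0876, -0.0015, 0, 0, -0.2178], [-0.0172, -0.0995, -0.0015, 0, 0, -0.2489], [-0.022, -0.1113, -0.0015, 0, 0, -0.28], [-0.0274, -0.1228, -0.0015, 0, 0, -0.3111], [-0.0334, -0.134, -0.0015, 0, 0, -0.3422], [-0.0399, -0.1449, -0.0015, 0, 0, -0.3733]]
```

apply_moves(increments=[[0.007, -0.0106, -0.0015, 0, 0, -0.0311], [0.0135, -0.0215, -0.0015, 0, 0, -0.0622], [0.0195, -0.0327, -0.0015, 0, 0, -0.0933], [0.0249, -0.0442, -0.0015, 0, 0, -0.1244], [0.0298, -0.056, -0.0015, 0, 0, -0.1556], [0.034, -0.0679, -0.0015, 0, 0, -0.1867], [0.0377, -0.0801, -0.0015, 0, 0, -0.2178], [0.0408, -0.0924, -0.0015, 0, 0, -0.2489], [0.0432, -0.1049, -0.0015, 0, 0, -0.28], [0.0451, -0.1174, -0.0015, 0, 0, -0.3111], [0.0463, -0.1301, -0.0015, 0, 0, -0.3422], [0.0469, -0.1428, -0.0015, 0, 0, -0.3733]])

```text
time: 5.95
eef_pos: [0.6641, -0.1791, 0.0574]
tcp_rot: [[0.555, 0.832, 0.002], [0.832, -0.555, 0.002], [0.002, 0.001, -1.0]]
contact_force: [-0.4, 4.2, 9.7]
opening: 0.0002
grasp_force: 4.5
```

```bash
python3 - <<'E'
from cell import robot, eyes
from h import *
S=eyes.camera("scene")
cv2.imwrite("pics/s1.png",cv2.resize(S["img"][180:300,250:370],None,fx=5,fy=5,interpolation=cv2.INTER_CUBIC))
E
```

```text
(no output)
```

View pics/s1.png

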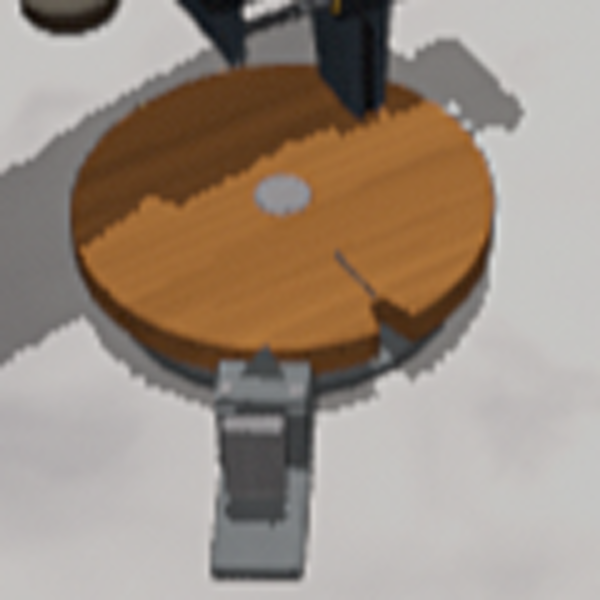

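The platter has turned, and the mark now runs from crop (335,250) to (374,296). I'll compute the angle remaining.

```bash
python3 - <<'E'
from cell import robot, eyes
from h import *
S=eyes.camera("scene")
P=lambda u,v:(250+u/5-.4,180+v/5-.4)
hub=onz(S,*P(282,194),.0535)
ang=lambda p,z:(lambda d:(np.hypot(*d[:2])*1e3,np.degrees(np.arctan2(d[1],d[0]))))(onz(S,*P(*p),z)-hub)
for n,p,z in (("m1",(335,250),.0505),("m2",(374,296),.0505),("o1",(373,223),.0505),("o2",(440,245),.0505),("ptr",(264,347),.057),("arm",(258,571),.012),("lug",(254,421),.078)): print(n,ang(p,z))
E
```

```text
m1 (np.float64(43.08674510217685), np.float64(-117.9501268422974))
m2 (np.float64(77.9026402419402), np.float64(-120.15803071516213))
o1 (np.float64(45.822994984479266), np.float64(-85.67114740561914))
o2 (np.float64(79.956198234966), np.float64(-87.48621508171237))
ptr (np.float64(102.42003036464986), np.float64(-156.2710428058287))
arm (np.float64(189.2048620463357), np.float64(-155.50857192486194))
lug (np.float64(164.67892402956588), np.float64(-155.62971054387853))
```

apply_moves(increments=[[0.0, -0.0127, -0.0003, 0, 0, -0.0311], [-0.0006, -0.0254, -0.0003, 0, 0, -0.0622], [-0.0019, -0.038, -0.0003, 0, 0, -0.0933], [-0.0037, -0.0506, -0.0003, 0, 0, -0.1244], [-0.0062, -0.0631, -0.0003, 0, 0, -0.1556], [-0.0093, -0.0754, -0.0003, 0, 0, -0.1867], [-0.0129, -0.0876, -0.0003, 0, 0, -0.2178], [-0.0172, -0.0995, -0.0003, 0, 0, -0.2489], [-0.022, -0.1113, -0.0003, 0, 0, -0.28], [-0.0274, -0.1228, -0.0003, 0, 0, -0.3111], [-0.0334, -0.134, -0.0003, 0, 0, -0.3422], [-0.0399, -0.1449, -0.0003, 0, 0, -0.3733]])

```text
time: 7.25
eef_pos: [0.653, -0.2227, 0.0575]
tcp_rot: [[0.923, 0.385, 0.004], [0.385, -0.923, 0.001], [0.004, 0.0, -1.0]]
contact_force: [1.9, 5.1, 8.2]
opening: 0.0007
grasp_force: 4.1
```

```bash
python3 - <<'E'
from cell import robot, eyes
from h import *
S=eyes.camera("scene")
cv2.imwrite("pics/s2.png",cv2.resize(S["img"][210:290,265:355],None,fx=7,fy=7,interpolation=cv2.INTER_CUBIC))
E
```

```text
(no output)
```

View pics/s2.png

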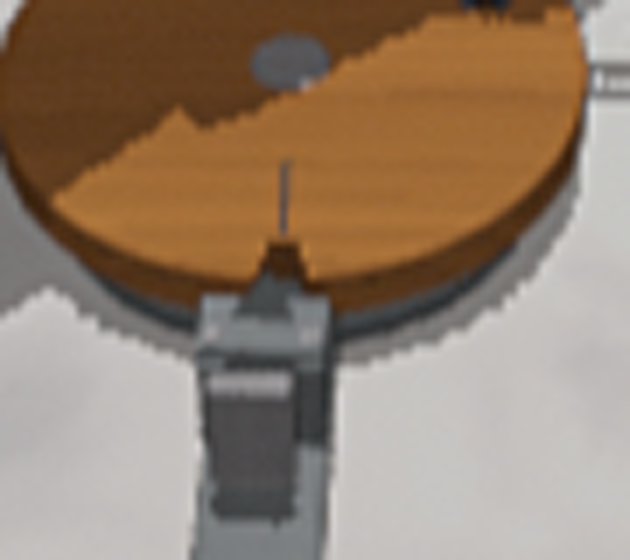

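The mark runs from (287,160) to (283,235) and the pointer tip is at (268,276), so it is still a few degrees short.

```bash
python3 - <<'E'
from cell import robot, eyes
from h import *
S=eyes.camera("scene")
P=lambda u,v:(265+u/7-.43,210+v/7-.43)
hub=onz(S,*P(290,63),.0535)
for n,p,z in (("m1",(287,160),.0505),("m2",(283,235),.0505),("ptr",(268,276),.057)):
    d=onz(S,*P(*p),z)-hub; print(n,np.hypot(*d[:2])*1e3,np.degrees(np.arctan2(d[1],d[0])))
E
```

```text
m1 43.35697691066235 -153.4067468226798
m2 77.49289772208466 -153.6931792456822
ptr 101.79897344363889 -155.73652640682326
```

apply_moves(increments=[[-0.0027, -0.0042, 0, 0, 0, -0.0122], [-0.0053, -0.0085, 0, 0, 0, -0.0244], [-0.0053, -0.0085, 0, 0, 0, -0.0244], [-0.0053, -0.0085, 0.01, 0, 0, -0.0244], [-0.0053, -0.0085, 0.1, 0, 0, -0.0244], [-0.0053, -0.0085, 0.2, 0, 0, -0.0244], [-0.0053, -0.0085, 0.25, 0, 0, -0.0244], [-0.0053, -0.0085, 0.25, 0, 0, -0.0244]])

```text
time: 8.15
eef_pos: [0.6509, -0.2269, 0.1329]
tcp_rot: [[0.936, 0.352, 0.004], [0.352, -0.936, -0.002], [0.003, 0.003, -1.0]]
contact_force: [1.8, 0.3, 0.1]
opening: -0.0
grasp_force: 0.0
```

```bash
python3 - <<'E'
from cell import robot, eyes
from h import *
S=eyes.camera("scene")
cv2.imwrite("pics/s3.png",cv2.resize(S["img"][210:290,265:355],None,fx=7,fy=7,interpolation=cv2.INTER_CUBIC))
print(robot.sense()["eef_pos"],robot.sense()["tcp_rot"])
E
```

```text
[ 0.64991658 -0.22650124  0.13102543] [[ 9.36020408e-01  3.51945163e-01  6.30526886e-04]
 [ 3.51945538e-01 -9.36020261e-01 -6.39155396e-04]
 [ 3.65238291e-04  8.20173619e-04 -9.99999597e-01]]
```

View pics/s3.png

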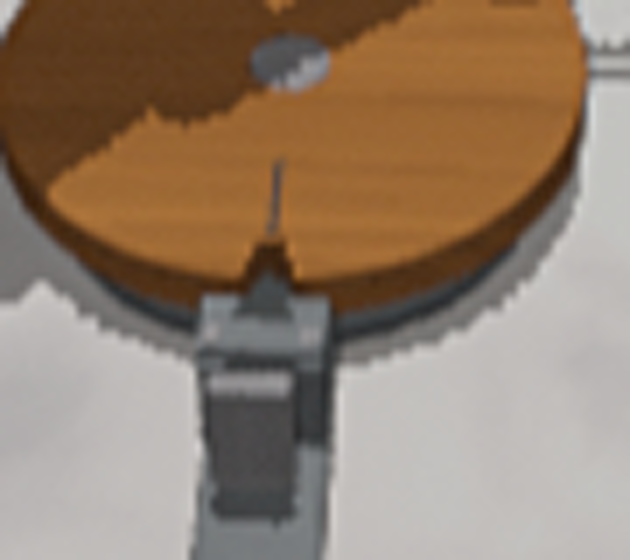

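The mark is now on the hub–pointer line: it runs (280,160) to (272,235), and the line sits at x≈272 there. Next I'll go behind the lug.

apply_moves(increments=[[-0.15, -0.025, 0, 0, 0, 0.02], [-0.3, -0.05, 0, 0, 0, 0.047], [-0.45, -0.075, 0, 0, 0, 0.047], [-0.6, -0.1, 0, 0, 0, 0.047], [-0.75, -0.125, 0, 0, 0, 0.047], [-0.843, -0.143, 0, 0, 0, 0.047], [-0.843, -0.143, 0, 0, 0, 0.047], [-0.843, -0.143, -0.1, 0, 0, 0.047], [-0.843, -0.143, -0.2, 0, 0, 0.047], [-0.843, -0.143, -0.25, 0, 0, 0.047], [-0.843, -0.143, -0.25, 0, 0, 0.047], [-0.843, -0.143, -0.25, 0, 0, 0.047]])

```text
time: 9.4
eef_pos: [0.3973, -0.269, 0.0552]
tcp_rot: [[0.907, 0.42, -0.001], [0.42, -0.907, 0.001], [-0.001, -0.001, -1.0]]
contact_force: [0.5, -0.4, -0.4]
opening: 0.0006
grasp_force: 0.0
```

```bash
python3 - <<'E'
from cell import robot, eyes
from h import *
S=eyes.camera("scene")
cv2.imwrite("pics/s4.png",cv2.resize(S["img"][210:310,250:370],None,fx=6,fy=6,interpolation=cv2.INTER_CUBIC))
s=robot.sense();print(s["eef_pos"],s["tcp_rot"][:,0],s["contact_force"])
E
```

```text
[ 0.39768669 -0.26929644  0.05594172] [9.07336949e-01 4.20404114e-01 2.03728649e-04] [-0.26108241 -0.37649273 -0.33183922]
```

View pics/s4.png

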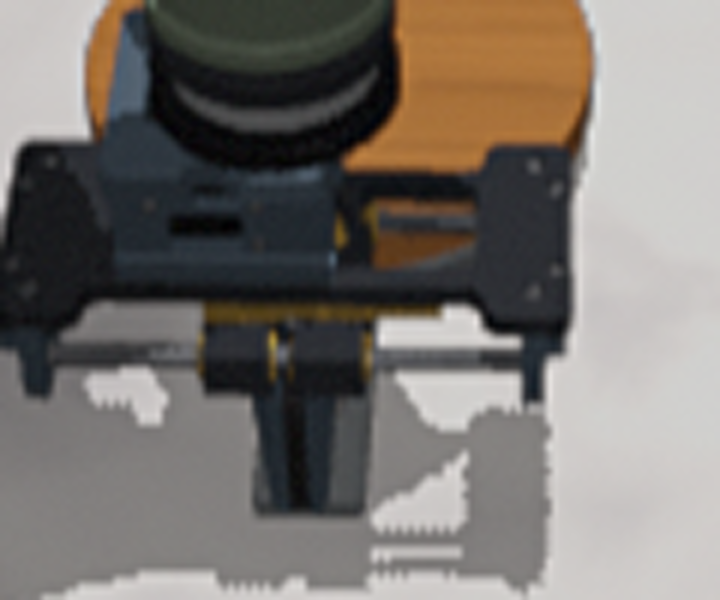

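The closed fingers stand behind the lug, at crop (255–330, 510), over the base arm. Now I'll advance.

apply_moves(increments=[[0.015, 0.007, 0, 0, 0, 0], [0.03, 0.014, 0, 0, 0, 0], [0.045, 0.021, 0, 0, 0, 0], [0.051, 0.0238, 0, 0, 0, 0], [0.051, 0.0238, 0, 0, 0, 0]])

```text
time: 9.95
eef_pos: [0.4128, -0.2619, 0.056]
tcp_rot: [[0.907, 0.421, 0.0], [0.421, -0.907, -0.0], [0.0, 0.001, -1.0]]
contact_force: [0.1, -0.0, 0.6]
opening: 0.0005
grasp_force: 0.0
```

apply_moves(increments=[[0.003, 0.0014, 0, 0, 0, 0], [0.006, 0.0028, 0, 0, 0, 0], [0.009, 0.0042, 0, 0, 0, 0], [0.012, 0.0056, 0, 0, 0, 0], [0.015, 0.007, 0, 0, 0, 0], [0.015, 0.007, 0, 0, 0, 0]])

```text
time: 10.55
eef_pos: [0.4168, -0.2598, 0.0558]
tcp_rot: [[0.907, 0.42, -0.0], [0.42, -0.907, 0.0], [-0.0, -0.0, -1.0]]
contact_force: [-1.5, 0.5, 0.5]
opening: 0.0004
grasp_force: 0.6
```

apply_moves(increments=[[0.003, 0.0014, 0, 0, 0, 0], [0.006, 0.0028, 0, 0, 0, 0], [0.009, 0.0042, 0, 0, 0, 0], [0.012, 0.0056, 0, 0, 0, 0], [0.012, 0.0056, 0, 0, 0, 0]])

```text
time: 11.05
eef_pos: [0.4206, -0.2582, 0.0558]
tcp_rot: [[0.907, 0.42, 0.0], [0.42, -0.907, 0.0], [0.0, 0.0, -1.0]]
contact_force: [-0.7, 0.7, 0.9]
opening: 0.0002
grasp_force: 0.4
```

apply_moves(increments=[[0.003, 0.0014, 0, 0, 0, 0], [0.006, 0.0028, 0, 0, 0, 0], [0.009, 0.0042, 0, 0, 0, 0], [0.009, 0.0042, 0, 0, 0, 0]])

```text
time: 11.45
eef_pos: [0.4233, -0.2569, 0.0558]
tcp_rot: [[0.907, 0.42, 0.0], [0.42, -0.907, -0.0], [0.0, 0.0, -1.0]]
contact_force: [-0.3, -0.5, -0.3]
opening: 0.0002
grasp_force: 0.5
```

apply_moves(increments=[[0.003, 0.0014, 0, 0, 0, 0], [0.006, 0.0028, 0, 0, 0, 0], [0.009, 0.0042, 0, 0, 0, 0], [0.009, 0.0042, 0, 0, 0, 0]])

```text
time: 11.85
eef_pos: [0.426, -0.2557, 0.0558]
tcp_rot: [[0.907, 0.42, 0.0], [0.42, -0.907, -0.0], [0.0, 0.0, -1.0]]
contact_force: [-0.6, -0.6, 0.7]
opening: 0.0005
grasp_force: 0.5
```

apply_moves(increments=[[0.003, 0.0014, 0, 0, 0, 0], [0.006, 0.0028, 0, 0, 0, 0], [0.006, 0.0028, 0, 0, 0, 0]])

```text
time: 12.15
eef_pos: [0.4279, -0.2549, 0.0558]
tcp_rot: [[0.907, 0.42, 0.0], [0.42, -0.907, -0.0], [0.0, 0.0, -1.0]]
contact_force: [-0.6, -0.2, 0.8]
opening: 0.0007
grasp_force: 0.5
```

apply_moves(increments=[[0.003, 0.0014, 0, 0, 0, 0], [0.006, 0.0028, 0, 0, 0, 0], [0.006, 0.0028, 0, 0, 0, 0]])

```text
time: 12.45
eef_pos: [0.4296, -0.254, 0.0558]
tcp_rot: [[0.907, 0.42, 0.0], [0.42, -0.907, -0.0], [0.0, 0.0, -1.0]]
contact_force: [-0.1, -0.7, 0.0]
opening: 0.0004
grasp_force: 0.4
```

apply_moves(increments=[[0.003, 0.0014, 0, 0, 0, 0], [0.0045, 0.0021, 0, 0, 0, 0], [0.0045, 0.0021, 0, 0, 0, 0]])

```text
time: 12.75
eef_pos: [0.4309, -0.2534, 0.0558]
tcp_rot: [[0.907, 0.42, 0.0], [0.42, -0.907, -0.0], [0.0, 0.0, -1.0]]
contact_force: [-0.6, -1.1, -0.2]
opening: 0.0004
grasp_force: 0.6
```

apply_moves(increments=[[0.003, 0.0014, 0, 0, 0, 0], [0.003, 0.0014, 0, 0, 0, 0], [0.003, 0.0014, 0, 0, 0, 0]])

```text
time: 13.05
eef_pos: [0.4316, -0.2531, 0.0558]
tcp_rot: [[0.907, 0.42, -0.0], [0.42, -0.907, -0.0], [-0.0, 0.0, -1.0]]
contact_force: [-1.7, -2.3, 1.3]
opening: 0.0005
grasp_force: 1.0
```

apply_moves(increments=[[0.003, 0.0014, 0, 0, 0, 0], [0.003, 0.0014, 0, 0, 0, 0], [0.003, 0.0014, 0, 0, 0, 0]])

```text
time: 13.35
eef_pos: [0.4316, -0.253, 0.0559]
tcp_rot: [[0.907, 0.421, -0.002], [0.421, -0.907, -0.001], [-0.002, -0.0, -1.0]]
contact_force: [-4.6, -3.2, 1.5]
opening: 0.0004
grasp_force: 2.9
```

apply_moves(increments=[[0.003, 0.0014, 0, 0, 0, 0], [0.003, 0.0014, 0, 0, 0, 0], [0.003, 0.0014, 0, 0, 0, 0]])

```text
time: 13.65
eef_pos: [0.4317, -0.253, 0.0559]
tcp_rot: [[0.907, 0.421, -0.003], [0.421, -0.907, -0.001], [-0.004, -0.0, -1.0]]
contact_force: [-7.4, -6.2, 3.2]
opening: 0.0007
grasp_force: 4.6
```

apply_moves(increments=[[0.003, 0.0014, 0, 0, 0, 0], [0.003, 0.0014, 0, 0, 0, 0], [0.003, 0.0014, 0, 0, 0, 0]])

```text
time: 13.95
eef_pos: [0.4317, -0.2529, 0.0559]
tcp_rot: [[0.907, 0.422, -0.005], [0.422, -0.907, -0.002], [-0.005, -0.0, -1.0]]
contact_force: [-9.8, -9.0, 5.3]
opening: 0.0004
grasp_force: 6.3
```

Firm stop at about 13 N. I'll back off and check.

apply_moves(increments=[[-0.03, -0.014, 0, 0, 0, 0], [-0.09, -0.042, 0, 0, 0, 0], [-0.12, -0.056, 0, 0, 0, 0], [-0.12, -0.056, 0.1, 0, 0, 0], [-0.12, -0.056, 0.25, 0, 0, 0], [-0.12, -0.056, 0.4, 0, 0, 0], [-0.12, 0.1, 0.5, 0, 0, 0], [-0.12, 0.25, 0.5, 0, 0, 0], [-0.12, 0.4, 0.5, 0, 0, 0], [-0.12, 0.5, 0.5, 0, 0, 0], [-0.12, 0.5, 0.5, 0, 0, 0], [-0.12, 0.5, 0.5, 0, 0, 0]])

```text
time: 15.15
eef_pos: [0.3986, -0.1013, 0.206]
tcp_rot: [[0.907, 0.422, 0.001], [0.422, -0.907, -0.0], [0.001, 0.001, -1.0]]
contact_force: [0.1, -0.4, -0.6]
opening: 0.0
grasp_force: 0.0
```

```bash
python3 - <<'E'
from cell import robot, eyes
from h import *
S=eyes.camera("scene");D=eyes.camera("side")
a=cv2.resize(S["img"][205:295,255:355],None,fx=6,fy=6,interpolation=cv2.INTER_CUBIC)
cv2.imwrite("pics/s5.png",a)
print(robot.sense()["eef_pos"])
E
```

```text
[ 0.39864053 -0.10234741  0.20585736]
```

View pics/s5.png

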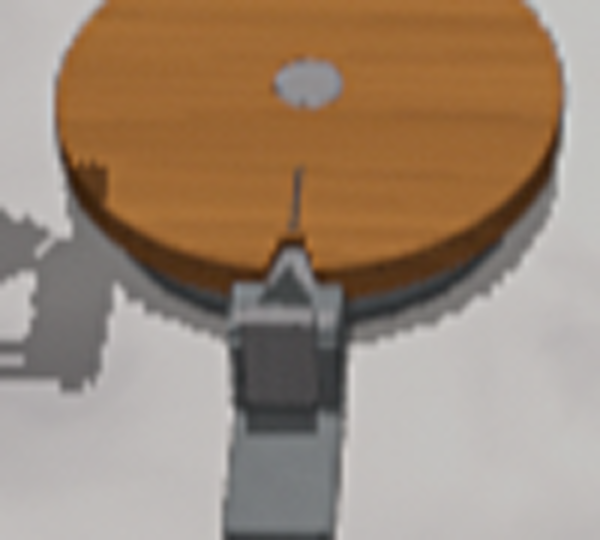

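The mark lines up with the pointer, the nose is in the notch at (290,260), and the lug is close to the guide. I'll check the travel, then hand in.

```bash
python3 - <<'E'
from cell import robot, eyes
from h import *
S=eyes.camera("scene")
a=onz(S,300.4,263.8,.078); b=onz(S,255+281/6-.4,205+314/6-.4,.078); t=np.linalg.norm(b-a)*1e3; print(t)
if t>17: print(robot.hand_in())
E
```

```text
19.195748790592774
the job is handed in; nothing more can be done
None
```

The job is handed in: the platter's line points at the pointer, the bolt is pushed to its hard stop (about 19 mm of its 20 mm travel measured by camera), and the arm is clear. The highest force reading I saw on the turntable was about 14 N, and I didn't touch the jar or cup.

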